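# Turn a framed lens over in the flip fixture

## Task

Lay the blue-faced lens, blue side up, fully home in the pocket of the sloping hinged wing and let go of it; then swing the wing by its red bar all the way over, without slamming it, so that the lens drops blue side down into the white nest. Then swing the empty wing back down to where it rests, let go and leave the lens lying flat in the nest. Do not disturb the orange lens or the other things on the table.

Things in the scene. Friction and masses are not known exactly. Their poses are not given: they have to be found in the camera images.
- lens_center (a point): Centre of the lens to turn: rigid frame 60 (its x) by 100 (y) by 18 mm thick (z), 0.1-0.2 kg, round glass inside. z points out of the blue face, the other is white; 180 deg yaw makes no difference. Starts level, blue up, on one of two wooden cradles: top 40 mm over the table, 42 mm wide, so fingers pass down the lens's long sides (60 mm apart); 6 mm high stops at its two ends.
- wing_seat (a point): Lens centre when home in the wing's pocket; moves with the wing. x along the hinge, y outward from hinge to bar (lens length along it), z out of the pocket. Floor 9 mm below along z, only 46 mm wide in the middle. Pocket 64 (x) by 104 mm (y), walls 10 mm high, upper 4 mm flared; side walls only in the corners: 64 mm of each long side is open for fingers. Hinge axis 74 mm away in -y.
- catch (a point): Pivot of the yellow catch, on the wing between pocket and bar (axes as wing_seat). The catch, a flat finger 8 mm wide and 50 mm long, is geared to the hinge: at rest and fully over it lies along x, clear of the pocket; once the wing has turned past about 0.2 it swings in over the outer end of a lens that is fully home and holds it, until about 0.25 rad short of fully over.
- hinge (a point): Middle of the wing's hinge axis, on the fixture (fixed to the table), 62 mm over the table. x is the hinge axis, the wing rests on the +y side, the nest lies on the -y side, z up.
- wing (a joint): Angle of the wing (rad). 0: at rest, sloping 40 degrees up from the hinge on the +y side (pocket normal leans 40 degrees from vertical, towards the hinge). 0.87: upright. 2.44 (140 degrees): fully over, flat above the nest; end stop. Starts between 0 and 0.1. Stiff hinge: the wing stays where it is left; 3 to 6 N at the bar moves it.
- bar (a point): Middle of the wing's red round bar, 10 mm thick, 78 mm clear length, parallel to the hinge, 190 mm from its axis; axes as wing_seat; moves with the wing. Can be pinched across from above; it turns within the fingers, so the tool can stay vertical through the whole swing. 39 mm lie free between bar and wing (the yellow catch): open the fingers to only about 35 mm there.
- nest_seat (a point): Lens centre when fully down in the white nest, fixed on the fixture across the hinge (x along the hinge, z up), 74 mm from the hinge in -y, 59 mm over the table. Nest floor 50 mm over the table; pocket 66 (x) by 106 mm (y), walls 10 mm high, flared at the top.
- spare_center (a point): Centre of the other lens, same size, orange face up, on the other wooden cradle; to be left alone.
- cleaner: White spray bottle, 44 mm across, 120 mm high, loose; origin under its centre. Leave alone.
- mug: White mug, 76 mm across, 90 mm high, loose; origin under its centre. Leave alone.
- penlight: Dark metal pen torch 135 mm long, 18 mm high, loose; origin under the middle. Leave alone.
- occluder: Black flat eye paddle 170 mm long, 6 mm high, loose; origin under the middle. Leave alone.
Mind the look-alikes: they are no part of the job. Leave any green, pink or purple look-alike of the part that bears lens_center alone.

How it is judged:
By the outcome, as a careful person would: the job done as asked, in the order asked, and still so for the second after the job is handed in, with the robot touching nothing.
It also fails if it takes over 72 s, if anything falls off the work surface, if the arm or the gripper's body presses on something with over 40 N, if the wrist force passes 120 N, or if a joint passes its speed limit or range.

## Robot

A 6-joint arm with a two-finger parallel gripper is mounted at the origin on the work surface. World frame = base frame: x ahead of the robot, y to its left, z up, the work surface at z = 0. Lengths are in m, angles in rad, forces in N, time in s.
With the tool pointing down it reaches from about 0.35 to 0.95 m from the base axis. Payload 17.4 kg.
Tool frame: the origin (TCP) lies midway between the tips of the shut fingers; the grasp point (between the pads) lies 19 mm behind it (ctrl.hold_point_z is the distance from the TCP to the grasp point, in m); z points along the fingers, y is the line along which they close (so a half turn about z gives the same grasp; the last joint's range is limited). The gripper opens to 93 mm and grips with 3 to 60 N. Pads are 15 mm wide; open, the fingers measure 128 mm over their backs; the gripper's body (75 mm by 188 mm) begins 65 mm behind the grasp point.
Start: joints at [1.253, 0.116, 1.442, -0, 1.584, -0.038], TCP at [0.186, 0.649, 0.219] pointing down, gripper open.
Joint ranges: [-2.83, 2.83], [-0.83, 2.19], [0.07, 2.5], [-1.14, 4.28], [0.01, 3], [-2.97, 2.97]. Speed limits (rad/s): [1.89, 1.89, 2.22, 3.14, 3.14, 3.14].

## Interface

Orientations are given as a rotation vector (axis times angle).
In Python, from cell import ctrl, cams gives the robot as it stands.
- The arm moves only by the shell command python3 -m crank 'ROWS' [FORCE]. ROWS is JSON, a list of rows, each a list of 3 entries, a list of its own where there are three numbers: the shift along the world's x, y, z in m, then the turn about the world's z in degrees, then the finger opening in m, from 0 to 0.093. A call has 1 to 8 rows; each row shifts and turns the commanded pose from where the row before left it; what a row does not reach is not made up. A row lasts 1/8 s, in which the tool goes at most 62.5 mm and 10.7 degrees, less where a joint would pass 70% of its speed; a pose out of reach is approached as far as the arm can. A call is refused whole if a number of a shift passes 0.0625 or a number of a turn 10.7, either way. A call with a gripper value outside its range is refused whole. The fingers move at their own pace and stop on an object; FORCE is the grip in N (left out, the last holds). Time passes only in rows, so rows that do not move let the fingers close. It gives the time, the measured TCP pose, the force, the opening and the grip force at its end, in the units of the state.
- ctrl.state(): the state, without advancing time (a new reading comes with each control period).
- cams.camera(name): name is "scene" or "side" or "wrist"; returns a dict with "img" (384x512x3 uint8, red, green, blue), "fx", "fy", "cx", "cy" (pixels), "origin" and "attitude" of the camera in the world. Camera axes: x right, y up, looking along -z (the intrinsics and any distortion apply to the point x, -y, -z); pixel columns grow to the right and rows downward; lengths in m; the calibration is good to about 2 mm. A picture is of the moment at which its call begins. There is no depth.
- ctrl.sign_off(): hands the job in; it is judged then, once.
The state is a dict: "clock": time; "joint_pos": joint angles; "dq": joint speeds; "tau": joint torques, N m; "position": TCP position; "ee_rot": TCP orientation; "ft_force": force on the tool from outside, world axes, zero at the start; "torque": the same for the moment, N m; "gripper_width": opening from 0.0 (shut) to 1.0 (fully open); "gripper_force": force on a finger pad.
Only numpy, scipy, OpenCV 4.12 (cv2) and the standard library are available. Lean on these libraries where they do the work, as an engineer would, in place of code of your own. Each camera call takes 0.05 s, during which the arm holds its last target. There are 200 camera calls.

## Working session

There is one attempt and no reset: what is moved stays moved. The work goes in short steps, Python scripts to look and compute and a shell command to move; the robot and the scene stay as the last step left them, time stands still between calls to the robot, and variables do not carry over. Pictures are saved under pics/ and viewed, at most 10 in all, crops included, and the job is handed in when it is done.

```bash
ls; mkdir -p pics; cat > h.py <<'E'
import numpy as np, cv2
from scipy.spatial.transform import Rotation as R
from cell import ctrl, cams
np.set_printoptions(precision=4,suppress=True)
def snap(n,f):
    c=cams.camera(n); cv2.imwrite('pics/'+f+'.png',c['img'][:,:,::-1]); 
    import pickle; pickle.dump(c,open('pics/'+f+'.pkl','wb')); return c
def load(f):
    import pickle; return pickle.load(open('pics/'+f+'.pkl','rb'))
def rot(c):
    a=np.array(c['attitude'],float); return a if a.shape==(3,3) else R.from_rotvec(a).as_matrix() if a.size==3 else R.from_quat(a).as_matrix()
def ray(c,u,v):
    d=np.array([(u-c['cx'])/c['fx'],-(v-c['cy'])/c['fy'],-1.]); return np.array(c['origin']),rot(c)@d
def onz(c,u,v,z):
    o,d=ray(c,u,v); return o+d*(z-o[2])/d[2]
def proj(c,p):
    q=rot(c).T@(np.array(p)-c['origin']); return np.array([c['cx']+c['fx']*q[0]/-q[2], c['cy']-c['fy']*q[1]/-q[2]])
E
python3 - <<'E'
from h import *
a=snap('scene','s0');b=snap('side','d0');w=snap('wrist','w0')
for c in(a,b,w): print({k:v for k,v in c.items() if k!='img'})
cv2.imwrite('pics/two.png',np.vstack([cv2.resize(np.hstack([a['img'],b['img']]),(800,300)),cv2.resize(np.hstack([w['img'],w['img']*0]),(800,300))])[:,:,::-1])
print(ctrl.state())
E
```

```text
pics
{'fx': 431.030426018006, 'fy': 431.030426018006, 'cx': 252.07826169833888, 'cy': 189.5093229500961, 'origin': array([1.6952, 0.3562, 1.0737]), 'attitude': array([0.6295, 0.8102, 1.6651])}
{'fx': 425.23502005742256, 'fy': 425.23502005742256, 'cx': 251.18338113167368, 'cy': 188.3146433510426, 'origin': array([ 0.2055, -0.7736,  0.9626]), 'attitude': array([ 0.8297, -0.1565, -0.325 ])}
{'fx': 306.9580932871334, 'fy': 306.9580932871334, 'cx': 256.7106080940745, 'cy': 193.69876085629826, 'origin': array([0.1173, 0.6687, 0.384 ]), 'attitude': array([-0.2248, -0.1684,  1.2833])}
{'clock': 0.15, 'joint_pos': array([ 1.2532,  0.1164,  1.4421, -0.    ,  1.584 , -0.0378]), 'dq': array([ 0.001 , -0.001 , -0.0012,  0.0008,  0.0014,  0.0025]), 'tau': array([  0.0034, -72.1766, -62.2953,   0.0781,   0.0223,   0.    ]), 'position': array([0.1864, 0.6486, 0.2181]), 'ee_rot': array([-0.438 , -3.1108,  0.0013]), 'ft_force': array([-1.0729, -0.4051,  0.2013]), 'torque': array([-0.0036,  0.024 ,  0.0086]), 'gripper_force': 0.0, 'gripper_width': 1.0020548253848343}
```

View pics/s0.png

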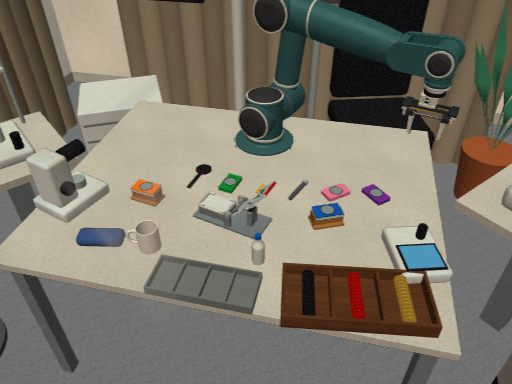

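View pics/two.png

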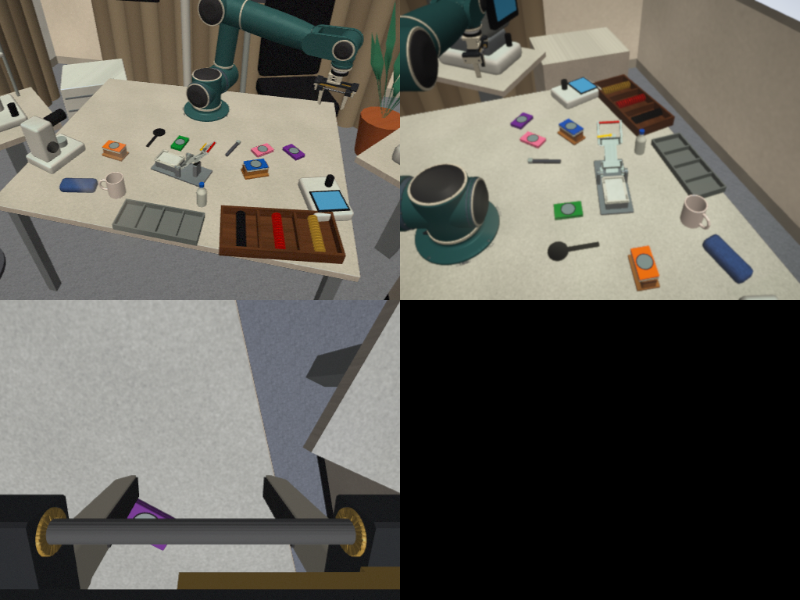

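The scene shows the blue lens on its cradle at (327,212), with the fixture at (235,210). Things that could be mistaken for the lens: green at (230,183), pink (336,191), purple (376,194) and orange (146,188). I choose the blue one, on wood at (327,212), and check it in a close crop.

```bash
python3 - <<'E'
from h import *
a=load('s0')['img'];b=load('d0')['img']
A=cv2.resize(a[165:240,185:350],(800,364),interpolation=cv2.INTER_CUBIC) # scale 4.848
B=cv2.resize(b[145:285,190:310],None,fx=4.2,fy=4.2,interpolation=cv2.INTER_CUBIC) 
cv2.imwrite('pics/cA.png',A[:,:,::-1]);cv2.imwrite('pics/cB.png',B[:,:,::-1]);print(A.shape,B.shape)
E
```

```text
(364, 800, 3) (588, 504, 3)
```

View pics/cA.png

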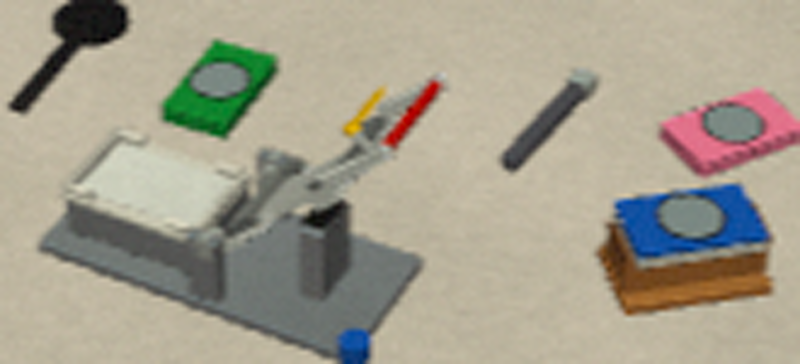

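View pics/cB.png

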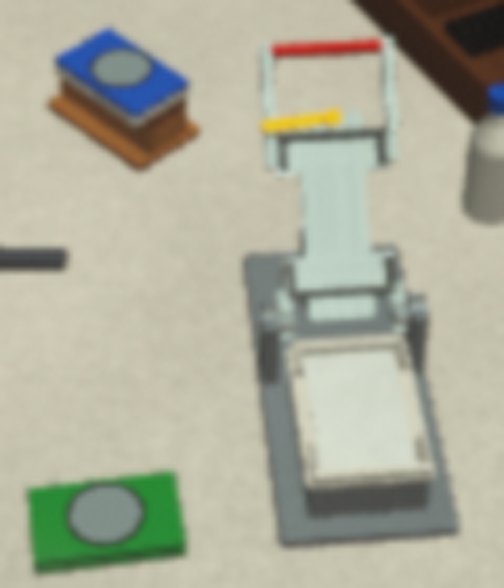

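The crop confirms blue-topped lens on the wooden cradle (corners in cA 613,200 / 742,186 / 770,240 / 635,257). The wing is at rest, with the red bar from (390,145) to (437,82).

```bash
python3 - <<'E'
from h import *
from scipy.optimize import least_squares
a=load('s0');b=load('d0')
fa=lambda p:np.array([185-.4+p[0]/4.848,165-.4+p[1]/4.853]); fb=lambda p:np.array([190-.4+p[0]/4.2,145-.4+p[1]/4.2])
LA=[(613,200),(742,186),(770,240),(635,257)];LB=[(57,62),(108,30),(189,82),(136,115)]
print('A',[onz(a,*fa(p),.058)[:2] for p in LA]);print('B',[onz(b,*fb(p),.058)[:2] for p in LB])
# bar ends
def tri(pa,pb):
    f=lambda X:np.r_[proj(a,X)-fa(pa),proj(b,X)-fb(pb)]
    r=least_squares(f,[.7,.1,.2]);return r.x,r.fun
for q in [((390,145),(381,45)),((437,82),(274,49))]: print(*tri(*q))
NB=[(290,350),(408,338),(430,478),(305,486)]
print('nest',[onz(b,*fb(p),.06)[:2] for p in NB])
NA=[(122,132),(248,168),(197,231),(68,200)]
print('nestA',[onz(a,*fa(p),.06)[:2] for p in NA])
E
```

```text
A [array([0.496 , 0.2805]), array([0.4582, 0.3727]), array([0.5149, 0.3975]), array([0.5554, 0.3041])]
B [array([0.4559, 0.3672]), array([0.5077, 0.3952]), array([0.5497, 0.3065]), array([0.4969, 0.2807])]
[0.6378 0.1382 0.1958] [-0.3541  0.2833 -0.3092 -0.2794]
[0.5644 0.1562 0.1975] [-0.1774  0.1545 -0.1491 -0.1438]
nest [array([0.5214, 0.0018]), array([ 0.6023, -0.0149]), array([ 0.5664, -0.1322]), array([ 0.4886, -0.1114])]
nestA [array([ 0.5034, -0.1006]), array([0.5235, 0.0062]), array([ 0.6016, -0.0113]), array([ 0.5898, -0.1149])]
```

Estimates from both cameras:
- **Lens:** centre about (0.504, 0.338), short axis at 24°.
- **Hinge:** about (0.568, 0.013), axis at -14°.

The tool's y axis is at 74° now, so I turn -50° and move above the lens.

```bash
python3 -m crank '[[[0.04,-0.039,0],-6.25,0.093],[[0.04,-0.039,0],-6.25,0.093],[[0.04,-0.039,0],-6.25,0.093],[[0.04,-0.039,0],-6.25,0.093],[[0.04,-0.039,0],-6.25,0.093],[[0.04,-0.039,0],-6.25,0.093],[[0.04,-0.039,0],-6.25,0.093],[[0.038,-0.038,0],-6.25,0.093]]' 10
python3 -m crank '[[[0,0,0],0,0.093],[[0,0,0],0,0.093]]'
python3 - <<'E'
from h import *
w=snap('wrist','w1');s=ctrl.state();print(s['position'],s['ee_rot'],s['joint_pos'])
print(w['origin'])
cc=[np.array([.504,.338])+u*.03*np.array([np.cos(np.radians(24)),np.sin(np.radians(24))])+v*.05*np.array([-np.sin(np.radians(24)),np.cos(np.radians(24))]) for u,v in((-1,-1),(1,-1),(1,1),(-1,1))]
print([proj(w,[*c,.058]) for c in cc])
im=cv2.resize(w['img'],(800,600))
cv2.imwrite('pics/w1b.png',im[:,:,::-1])
E
```

```text
clock: 1.15
position: [0.5055, 0.3362, 0.2185]
ee_rot: [-1.717, -2.631, 0.0]
ft_force: [-0.2, 0.0, -0.4]
gripper_width: 0.998
gripper_force: 0.0
clock: 1.4
position: [0.5042, 0.3379, 0.2184]
ee_rot: [-1.711, -2.634, 0.0]
ft_force: [-1.1, -0.2, 0.2]
gripper_width: 0.998
gripper_force: 0.0
[0.5039 0.3383 0.2185] [-1.71   -2.6351  0.0002] [ 0.5491 -0.0316  1.594   0.0002  1.5794  0.1295]
[0.475  0.4036 0.3844]
[array([230.2213, 222.9775]), array([283.3309, 222.9836]), array([285.4605, 132.9422]), array([228.0692, 132.9493])]
```

View pics/w1b.png

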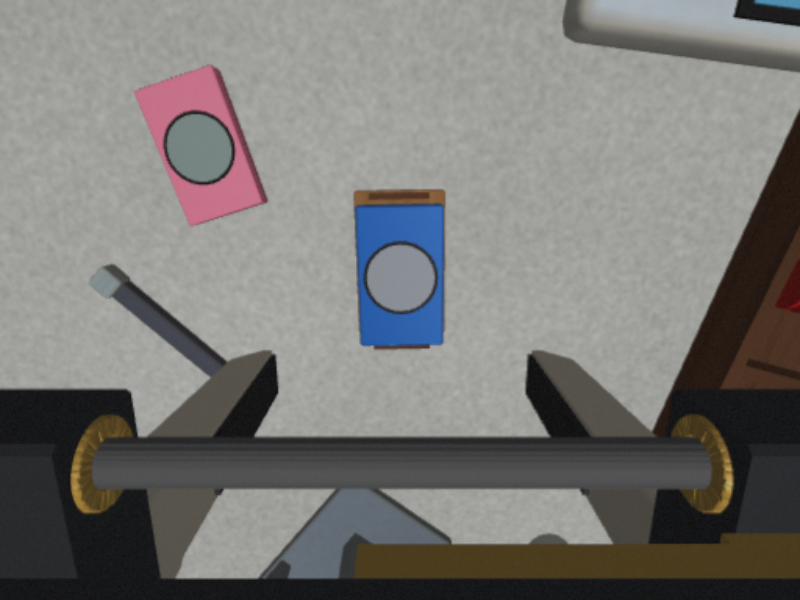

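The wrist view matches the prediction to within 1–2 mm: lens corners at about (357,206), (445,206), (443,345) and (361,345). I go down and grip.

```bash
python3 -m crank '[[[0,0.001,-0.04],0,0.093],[[0,0,-0.045],0,0.093],[[0,0,-0.045],0,0.093],[[0,0,-0.035],0,0.093],[[0,0,-0.021],0,0.093],[[0,0,0],0,0.093],[[0,0,0],0,0.055],[[0,0,0],0,0.055]]' 10
python3 -m crank '[[[0,0,0],0,0.055],[[0,0,0],0,0.055],[[0,0,0],0,0.055],[[0,0,0],0,0.055]]'
```

```text
clock: 2.45
position: [0.505, 0.3392, 0.0342]
ee_rot: [1.711, 2.634, 0.003]
ft_force: [0.1, 0.5, -0.2]
gripper_width: 0.829
gripper_force: 0.0
clock: 2.95
position: [0.5046, 0.3388, 0.0331]
ee_rot: [1.712, 2.634, 0.001]
ft_force: [-2.2, -1.3, 5.8]
gripper_width: 0.643
gripper_force: 10.0
```

```bash
python3 -m crank '[[[0,0,0.02],0,0.055],[[0,0,0.045],0,0.055],[[0,0,0.05],0,0.055],[[0,0,0.05],0,0.055],[[0.002,-0.02,0.05],-4,0.055],[[0.005,-0.04,0.035],-5,0.055],[[0.007,-0.05,0.015],-5,0.055],[[0.007,-0.05,0],-5,0.055]]' 10
python3 -m crank '[[[0.007,-0.05,0],-5,0.055],[[0.007,-0.05,0],-5,0.055],[[0.006,-0.05,0],-5,0.055],[[0.005,-0.04,0],-4,0.055],[[0,-0.01,0],0,0.055],[[0,0,0],0,0.055]]'
python3 - <<'E'
from h import *
w=snap('wrist','w2');s=ctrl.state();print(s['position'],s['ee_rot'],s['gripper_width'])
cv2.imwrite('pics/w2b.png',cv2.resize(w['img'],(800,600))[:,:,::-1])
E
```

```text
clock: 3.95
position: [0.5254, 0.1774, 0.3004]
ee_rot: [2.125, 2.312, 0.004]
ft_force: [-0.4, -0.6, -1.4]
gripper_width: 0.643
gripper_force: 10.0
clock: 4.7
position: [0.5502, -0.0213, 0.2983]
ee_rot: [2.476, 1.933, 0.001]
ft_force: [0.5, 0.3, -1.8]
gripper_width: 0.646
gripper_force: 10.0
[ 0.5503 -0.0207  0.2982] [2.4754 1.9345 0.0008] 0.646128080175621
```

View pics/w2b.png

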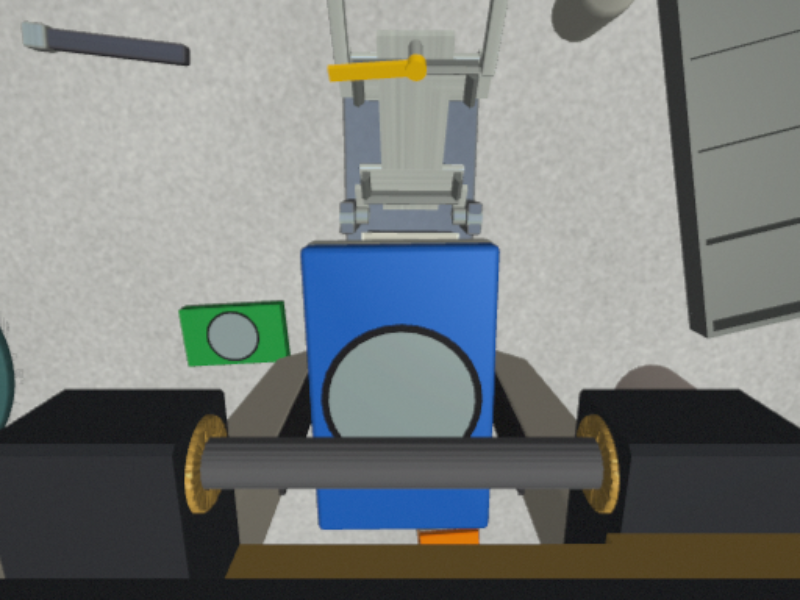

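The wrist view shows the wing from above: hinge bosses at (341,217) and (481,217), catch pivot at (415,67), arms near (340,40) and (490,40). The lens is held straight.

```bash
python3 - <<'E'
from h import *
w=load('w2'); s=1.5625
L=onz(w,341/s,217/s,.062);Rr=onz(w,481/s,217/s,.062);print('hinge ends',L,Rr,(L+Rr)/2,np.degrees(np.arctan2(*(Rr-L)[[1,0]])))
H=np.array([(L+Rr)[0]/2,(L+Rr)[1]/2,.062]);bar=np.array([.601,.1472,.1967]);d=bar-H;print('hinge->bar',d,np.linalg.norm(d),'yaw',np.degrees(np.arctan2(d[1],d[0])),'elev',np.degrees(np.arctan2(d[2],np.hypot(*d[:2]))))
# catch pivot & predictions for candidate fixture poses
for yaw in(74.7,75.7,76.7):
  yd=np.array([np.cos(np.radians(yaw)),np.sin(np.radians(yaw)),0]);xd=np.array([yd[1],-yd[0],0])
  for el in(40,44):
    e=np.radians(el);Y=yd*np.cos(e)+np.array([0,0,np.sin(e)]);Z=-yd*np.sin(e)+np.array([0,0,np.cos(e)])
    P=lambda x,y,z:proj(w,H+x*xd+y*Y+z*Z)*s
    print(yaw,el,'floor end R,L',P(.023,.146,-.009),P(-.023,.146,-.009),'catch',P(0,.138,.012),'seat',H+.074*Y,'bar',H+.19*Y, 'barpx',P(-.039,.19,0),P(.039,.19,0))
E
```

```text
hinge ends [0.5107 0.0272 0.062 ] [ 0.6233 -0.001   0.062 ] [0.567  0.0131 0.062 ] -14.029813587525284
hinge->bar [0.034  0.1341 0.1347] 0.19308479921457697 yaw 75.77597273199929 elev 44.236442318717884
74.7 40 floor end R,L [458.3003  28.9796] [380.373   27.0652] catch [418.9567  60.2471] seat [0.582  0.0678 0.1096] bar [0.6054 0.1535 0.1841] barpx [346.2712 -56.1639] [500.9215 -52.2217]
74.7 44 floor end R,L [459.3061  37.1811] [379.6691  35.2319] catch [418.9746  71.2079] seat [0.5811 0.0644 0.1134] bar [0.6031 0.1449 0.194 ] barpx [344.1721 -44.4589] [503.5829 -40.4163]
75.7 40 floor end R,L [454.8528  28.1705] [376.8916  27.7719] catch [416.0011  60.2039] seat [0.581  0.068  0.1096] bar [0.603  0.1541 0.1841] barpx [341.2518 -54.6755] [495.9776 -53.8617]
75.7 44 floor end R,L [455.9752  36.3603] [376.3036  35.9541] catch [416.1865  71.1674] seat [0.5802 0.0647 0.1134] bar [0.6008 0.1455 0.194 ] barpx [339.3164 -42.9283] [498.8053 -42.0927]
76.7 40 floor end R,L [451.3888  27.4283] [373.425   28.5458] catch [413.0447  60.2172] seat [0.58   0.0683 0.1096] bar [0.6005 0.1547 0.1841] barpx [336.2656 -53.0873] [490.9978 -55.4023]
76.7 44 floor end R,L [452.6277  35.604 ] [372.9532  36.741 ] catch [413.3977  71.1799] seat [0.5793 0.0649 0.1134] bar [0.5985 0.1461 0.194 ] barpx [334.4947 -41.3017] [493.9912 -43.6736]
```

Fixture: hinge at (0.567, 0.013), outward direction at 75.9°, wing about 0.06 rad. I align over the pocket and come down to just above contact. Pressing the lens's outer end on the floor will then tilt it in the fingers.

```bash
python3 -m crank '[[[0.007,0.018,0],0,0.055],[[0.007,0.02,0],0,0.055],[[0.007,0.02,-0.01],0,0.055],[[0.006,0.015,-0.03],0,0.055],[[0,0,-0.04],0,0.055],[[0,0,-0.04],0,0.055],[[0,0,-0.03],0,0.055],[[0,0,-0.01],0,0.055]]' 10
python3 -m crank '[[[0,0,0],0,0.055]]'
python3 - <<'E'
from h import *
s=ctrl.state();p=s['position'];d=p[:2]-[.567,.0131];print(p,'u',d@[.2436,.9699],'x',d@[.9699,-.2436])
b=snap('side','d1');a=snap('scene','s1')
B=cv2.resize(b['img'][120:260,200:330],None,fx=4,fy=4,interpolation=cv2.INTER_CUBIC)
cv2.imwrite('pics/d1b.png',B[:,:,::-1])
E
```

```text
clock: 5.75
position: [0.5767, 0.0529, 0.1353]
ee_rot: [-2.474, -1.934, 0.004]
ft_force: [-1.2, -1.5, 0.2]
gripper_width: 0.644
gripper_force: 10.0
clock: 5.88
position: [0.5774, 0.0525, 0.1375]
ee_rot: [-2.475, -1.934, 0.001]
ft_force: [0.3, 0.2, -1.1]
gripper_width: 0.646
gripper_force: 10.0
[0.5774 0.0525 0.1375] u 0.0407267466317358 x 0.000517966949468021
```

View pics/d1b.png

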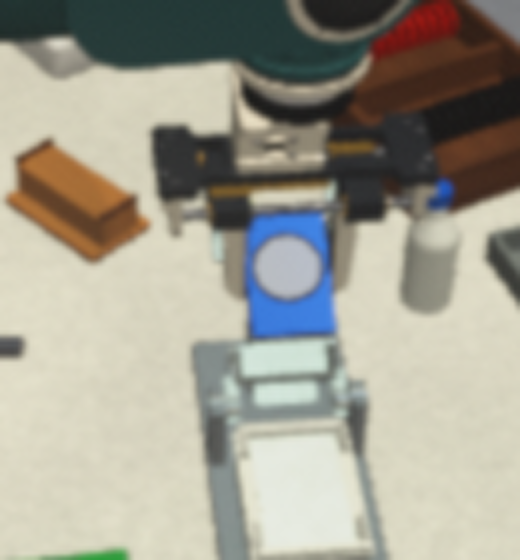

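The side view shows the lens level (250–335, 215–335), lined up over the wing pocket. I press down along the computed path.

```bash
python3 -m crank '[[[0,0,-0.005],0,0.055],[[0,0,-0.005],0,0.055],[[0,0,-0.005],0,0.055],[[0,0.001,-0.005],0,0.055],[[0,0,0],0,0.055]]' 6
python3 -m crank '[[[0,0.001,-0.0035],0,0.055],[[0.001,0.001,-0.0035],0,0.055],[[0,0.002,-0.0035],0,0.055],[[0.001,0.002,-0.0035],0,0.055],[[0,0,0],0,0.055]]'
python3 -m crank '[[[0.0005,0.002,-0.004],0,0.055],[[0.0005,0.002,-0.004],0,0.055],[[0,0,0],0,0.055]]'
python3 - <<'E'
from h import *
s=ctrl.state();p=s['position'];d=p[:2]-[.567,.0131];print(p,'u',d@[.2436,.9699],'x',d@[.9699,-.2436],s['ft_force'])
b=snap('side','d2');a=snap('scene','s2')
B=cv2.resize(b['img'][150:260,200:310],(500,500),interpolation=cv2.INTER_CUBIC)
A=cv2.resize(a['img'][160:230,220:290],(500,500),interpolation=cv2.INTER_CUBIC)
cv2.imwrite('pics/d2b.png',cv2.resize(np.hstack([A,B]),(800,400))[:,:,::-1])
E
```

```text
clock: 6.6
position: [0.5772, 0.0528, 0.1171]
ee_rot: [-2.476, -1.933, 0.001]
ft_force: [1.2, -0.3, -2.2]
gripper_width: 0.649
gripper_force: 6.0
clock: 7.22
position: [0.5794, 0.0589, 0.1033]
ee_rot: [-2.476, -1.934, 0.0]
ft_force: [1.1, -1.3, -1.1]
gripper_width: 0.644
gripper_force: 6.0
clock: 7.6
position: [0.5803, 0.0629, 0.0953]
ee_rot: [-2.476, -1.934, 0.0]
ft_force: [-0.5, -0.3, -1.2]
gripper_width: 0.647
gripper_force: 6.0
[0.5803 0.0629 0.0953] u 0.051597022961899164 x 0.0008049163416554246 [-0.5093 -0.3166 -1.2402]
```

View pics/d2b.png

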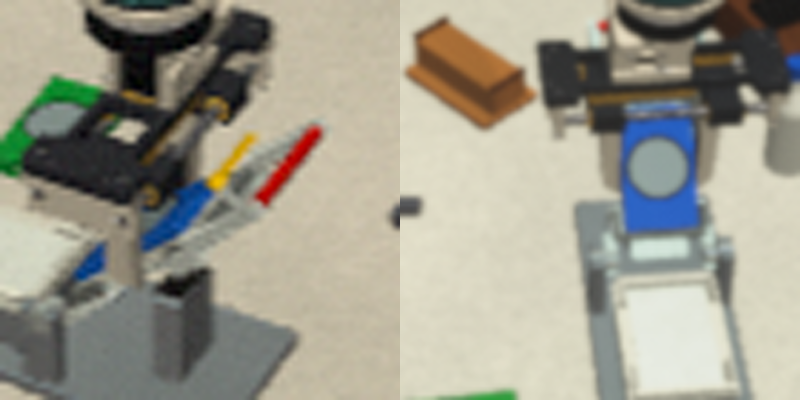

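The lens has tilted in the fingers and lies nearly in the wing (scene crop: blue along 80,275 to 215,195). I press it home a little further and watch the force.

```bash
python3 -m crank '[[[0,0.001,-0.001],0,0.055],[[0,0.0005,-0.001],0,0.055],[[0,0,0],0,0.055]]' 6
python3 -m crank '[[[0,0.001,-0.001],0,0.055],[[0,0.0005,-0.001],0,0.055],[[0,0,0],0,0.055]]' 6
python3 -m crank '[[[0,0.001,-0.001],0,0.055],[[0,0.0005,-0.001],0,0.055],[[0,0,0],0,0.055]]' 6
```

```text
clock: 8.07
position: [0.5806, 0.0642, 0.0939]
ee_rot: [2.476, 1.933, 0.001]
ft_force: [0.9, -1.2, 3.0]
gripper_width: 0.643
gripper_force: 6.0
clock: 8.45
position: [0.5808, 0.0659, 0.0919]
ee_rot: [2.476, 1.933, 0.001]
ft_force: [4.1, -0.7, 4.0]
gripper_width: 0.645
gripper_force: 6.0
clock: 8.82
position: [0.581, 0.0671, 0.0903]
ee_rot: [2.475, 1.933, 0.002]
ft_force: [4.0, -2.9, 6.5]
gripper_width: 0.644
gripper_force: 6.0
```

Upward force is 6.5 N at the expected seat height, so the lens is down. I release, rise and look.

```bash
python3 -m crank '[[[0,0,0],0,0.066],[[0,0,0],0,0.075],[[0,0,0],0,0.09],[[0,0,0],0,0.09],[[0,-0.005,0.02],0,0.09],[[-0.003,-0.012,0.04],0,0.09],[[-0.004,-0.016,0.05],0,0.09],[[-0.004,-0.016,0.05],0,0.09]]' 6
python3 -m crank '[[[-0.006,-0.025,0.03],0,0.09],[[-0.006,-0.025,0.02],0,0.09],[[0,0,0],0,0.09]]' 6
python3 - <<'E'
from h import *
w=snap('wrist','w3');a=snap('scene','s3')
A=cv2.resize(a['img'][160:230,220:290],(400,400),interpolation=cv2.INTER_CUBIC)
W=cv2.resize(w['img'][0:256,156:356],None,fx=1.5625,fy=1.5625,interpolation=cv2.INTER_CUBIC)
print(W.shape)
cv2.imwrite('pics/w3b.png',np.hstack([A,cv2.resize(W,(312,400))])[:,:,::-1])
E
```

```text
clock: 9.82
position: [0.569, 0.0176, 0.2528]
ee_rot: [2.475, 1.933, 0.001]
ft_force: [0.7, 0.4, -0.1]
gripper_width: 0.969
gripper_force: 0.0
clock: 10.2
position: [0.5574, -0.0331, 0.3028]
ee_rot: [2.476, 1.929, 0.004]
ft_force: [-0.6, 0.5, 0.3]
gripper_width: 0.965
gripper_force: 0.0
(400, 312, 3)
```

View pics/w3b.png

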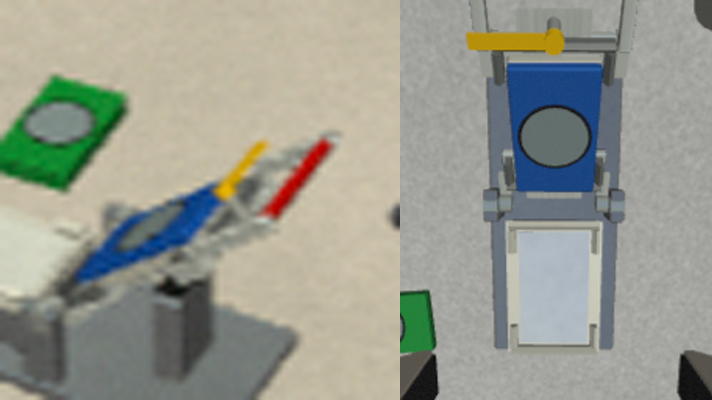

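```bash
python3 - <<'E'
from h import *
from scipy.optimize import least_squares
w=load('w3');H=np.array([.567,.0131,.062]);y=np.radians(75.9);yd=np.array([np.cos(y),np.sin(y),0]);xd=np.array([yd[1],-yd[0],0]);k=np.array([0,0,1])
pts=[(-.03,-.05),(.03,-.05),(.03,.05),(-.03,.05)]
obs=np.array([(230.2,121.6),(278.9,121.6),(285.3,41.6),(225.1,41.6)])
def pr(e,dx,u,v):
    Y=yd*np.cos(e)+k*np.sin(e);Z=-yd*np.sin(e)+k*np.cos(e);C=H+dx*xd+u*yd+k*(v-.062)
    return np.array([proj(w,C+a*xd+b*Y+.009*Z) for a,b in pts])
for el in(40,43):
  e=np.radians(el);print(el,'home pred',pr(e,0,.074*np.cos(e),.062+.074*np.sin(e)).ravel())
r=least_squares(lambda q:(pr(*q)-obs).ravel(),[.7,0,.057,.11]);print(np.degrees(r.x[0]),r.x[1:],r.fun)
E
```

```text
40 home pred [230.0867 121.7222 279.2677 121.6832 285.7395  41.3689 222.7878  41.3717]
43 home pred [230.0676 122.7375 279.2881 122.698  286.0779  45.7068 222.4323  45.7122]
37.63266381315719 [0.0005 0.0575 0.0982] [ 0.8779  0.045   0.1701  0.007  -0.2516 -0.022  -0.5794 -0.0192]
```

The lens matches the "home at 40°" prediction to within 1–2 px (hinge corners 230,122 and 279,122). The catch lies along x, clear of it. Next I turn 90° and go above the bar, expected at (0.602, 0.154, 0.184).

```bash
python3 -m crank '[[[0.005,0.02,0],10,0.035],[[0.005,0.02,0],10,0.035],[[0.005,0.02,0],10,0.035],[[0.005,0.02,0],10,0.035],[[0.005,0.02,0],10,0.035],[[0.005,0.02,0],10,0.035],[[0.005,0.02,0],10,0.035],[[0.005,0.022,0],10,0.035]]' 30
python3 -m crank '[[[0.005,0.025,-0.02],10,0.035],[[0,0,-0.03],0,0.035],[[0,0,0],0,0.035],[[0,0,0],0,0.035]]'
python3 - <<'E'
from h import *
w=snap('wrist','w4');s=ctrl.state();p=s['position'];d=p[:2]-[.567,.0131];print(p,'u',d@[.2436,.9699],'x',d@[.9699,-.2436],s['ee_rot'],s['joint_pos'],s['gripper_width'])
h=cv2.cvtColor(w['img'],cv2.COLOR_RGB2HSV);m=((h[...,0]<6)|(h[...,0]>174))&(h[...,1]>180)&(h[...,2]>80)
n,l,st,c=cv2.connectedComponentsWithStats(m.astype(np.uint8));i=1+st[1:,4].argmax();print(st[i],c[i],cv2.minAreaRect(np.argwhere(l==i)[:,::-1].astype(np.float32)))
for e in(40,42): 
  e=np.radians(e);B=np.array([.567,.0131,.062])+.19*(np.array([.2436,.9699,0])*np.cos(e)+np.array([0,0,np.sin(e)]));print(B,proj(w,B))
  for t in(-.039,.039): print(proj(w,B+t*np.array([.9699,-.2436,0])))
cv2.imwrite('pics/w4b.png',cv2.resize(w['img'],(800,600))[:,:,::-1])
E
```

```text
clock: 11.3
position: [0.5972, 0.1318, 0.2987]
ee_rot: [-0.644, -3.073, 0.001]
ft_force: [0.8, -0.6, 0.2]
gripper_width: 0.379
gripper_force: 0.0
clock: 11.8
position: [0.6024, 0.1555, 0.2505]
ee_rot: [0.384, 3.118, 0.0]
ft_force: [-0.1, -0.2, 0.2]
gripper_width: 0.377
gripper_force: 0.0
[0.6026 0.1554 0.251 ] u 0.14668794042374453 x -0.00012581555011631244 [0.3839 3.1168 0.0007] [ 0.2114 -0.0058  1.5164  0.      1.6297 -1.1143] 0.3771023734085385
[ 484  232   28   48 1043] [499.7872 256.07  ] ((497.5, 255.5), (47.0, 27.0), 90.0)
[0.6025 0.1543 0.1841] [254.9843 205.7921]
[254.9698 156.7075]
[254.9977 250.9578]
[0.6014 0.15   0.1891] [249.3493 207.7032]
[249.0848 157.6629]
[249.5922 253.6706]
```

View pics/w4b.png

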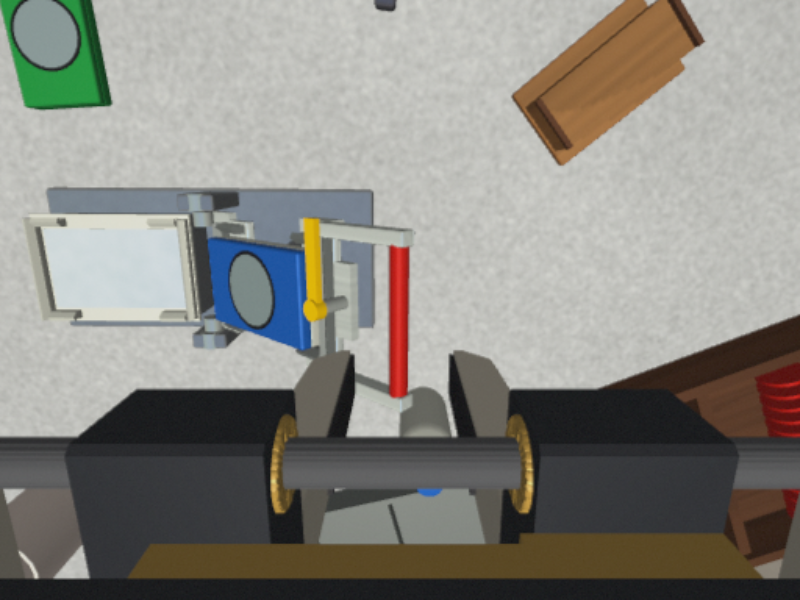

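The red bar runs from (400,245) to (398,397), as predicted for the wing at rest. I descend and pinch it.

```bash
python3 -m crank '[[[0,-0.001,-0.03],0,0.035],[[0,0,-0.03],0,0.035],[[0,0,-0.015],0,0.035],[[0,0,-0.008],0,0.035],[[0,0,0],0,0.035]]' 25
python3 -m crank '[[[0,0,0],0,0.0],[[0,0,0],0,0.0],[[0,0,0],0,0.0]]' 25
```

```text
clock: 12.48
position: [0.6026, 0.1543, 0.1672]
ee_rot: [0.384, 3.118, 0.0]
ft_force: [0.1, -0.2, -0.7]
gripper_width: 0.373
gripper_force: 0.0
clock: 12.85
position: [0.6025, 0.1541, 0.167]
ee_rot: [0.384, 3.118, -0.0]
ft_force: [-3.9, -16.2, -0.2]
gripper_width: 0.104
gripper_force: 9.3
```

```bash
python3 - <<'E'
from h import *
# cumulative world offset of bar from rest, every 10 deg, and per-row shift (4 rows per 10 deg) in mm
g=lambda a:190*np.array([.2436*np.cos(a),.9699*np.cos(a),np.sin(a)])
for d in range(40,180,10):
  f=lambda q:g(np.radians(q))
  print(d,'rows a',((f(d+5)-f(d))/2).round(1),'rows b',((f(d+10)-f(d+5))/2).round(1),'cum',(f(d+10)-f(40)).round(1))
E
python3 -m crank '[[[-0.0014,-0.0054,0.0061],0,0],[[-0.0014,-0.0054,0.0061],0,0],[[-0.0015,-0.006,0.0056],0,0],[[-0.0015,-0.006,0.0056],0,0],[[-0.0016,-0.0064,0.005],0,0],[[-0.0016,-0.0064,0.005],0,0],[[-0.0017,-0.0068,0.0045],0,0],[[-0.0017,-0.0068,0.0045],0,0]]' 25
```

```text
40 rows a [-1.4 -5.4  6.1] rows b [-1.5 -5.9  5.6] cum [ -5.7 -22.7  23.4]
50 rows a [-1.6 -6.4  5. ] rows b [-1.7 -6.8  4.5] cum [-12.3 -49.   42.4]
60 rows a [-1.8 -7.1  3.8] rows b [-1.9 -7.4  3.2] cum [-19.6 -78.1  56.4]
70 rows a [-1.9 -7.7  2.5] rows b [-2.  -7.8  1.8] cum [ -27.4 -109.2   65. ]
80 rows a [-2.  -8.   1.1] rows b [-2.  -8.   0.4] cum [ -35.5 -141.2   67.9]
90 rows a [-2.  -8.  -0.4] rows b [-2.  -8.  -1.1] cum [ -43.5 -173.2   65. ]
100 rows a [-2.  -7.8 -1.8] rows b [-1.9 -7.7 -2.5] cum [ -51.3 -204.2   56.4]
110 rows a [-1.9 -7.4 -3.2] rows b [-1.8 -7.1 -3.8] cum [ -58.6 -233.3   42.4]
120 rows a [-1.7 -6.8 -4.5] rows b [-1.6 -6.4 -5. ] cum [ -65.2 -259.6   23.4]
130 rows a [-1.5 -5.9 -5.6] rows b [-1.4 -5.4 -6.1] cum [ -70.9 -282.3    0. ]
140 rows a [-1.2 -4.9 -6.6] rows b [-1.1 -4.3 -7. ] cum [ -75.5 -300.8  -27.1]
150 rows a [-0.9 -3.7 -7.4] rows b [-0.8 -3.1 -7.7] cum [ -78.9 -314.3  -57.1]
160 rows a [-0.6 -2.4 -7.9] rows b [-0.4 -1.7 -8.1] cum [ -81.  -322.6  -89.1]
170 rows a [-0.3 -1.  -8.2] rows b [-0.1 -0.4 -8.3] cum [ -81.7 -325.4 -122.1]
clock: 13.85
position: [0.5901, 0.1057, 0.2104]
ee_rot: [0.383, 3.117, 0.003]
ft_force: [0.6, 7.7, 3.9]
gripper_width: 0.098
gripper_force: 25.0
```

```bash
python3 -m crank '[[[-0.0018,-0.0071,0.0038],0,0],[[-0.0018,-0.0071,0.0038],0,0],[[-0.0019,-0.0074,0.0032],0,0],[[-0.0019,-0.0074,0.0032],0,0],[[-0.0019,-0.0077,0.0025],0,0],[[-0.0019,-0.0077,0.0025],0,0],[[-0.002,-0.0078,0.0018],0,0],[[-0.002,-0.0078,0.0018],0,0]]' 25
python3 -m crank '[[[-0.002,-0.008,0.0011],0,0],[[-0.002,-0.008,0.0011],0,0],[[-0.002,-0.008,0.0004],0,0],[[-0.002,-0.008,0.0004],0,0],[[-0.002,-0.008,-0.0004],0,0],[[-0.002,-0.008,-0.0004],0,0],[[-0.002,-0.008,-0.0011],0,0],[[-0.002,-0.008,-0.0011],0,0]]' 25
```

```text
clock: 14.85
position: [0.5747, 0.0453, 0.2328]
ee_rot: [0.383, 3.117, 0.002]
ft_force: [-0.5, 5.0, 3.8]
gripper_width: 0.097
gripper_force: 25.0
clock: 15.85
position: [0.5583, -0.0191, 0.2321]
ee_rot: [-0.383, -3.118, -0.001]
ft_force: [-3.9, 4.0, 1.8]
gripper_width: 0.1
gripper_force: 25.0
```

```bash
python3 - <<'E'
from h import *
for n in('side','scene'):
    c=snap(n,n+'u');h=cv2.cvtColor(c['img'],cv2.COLOR_RGB2HSV);m=(h[...,0]>103)&(h[...,0]<118)&(h[...,1]>150)&(h[...,2]>60)
    k,l,st,ce=cv2.connectedComponentsWithStats(m.astype(np.uint8));print(n,[(st[i].tolist(),ce[i].round()) for i in range(1,k) if st[i,4]>8])
    e=np.radians(100);H=np.array([.567,.0131,.062]);yd=np.array([.2436,.9699,0]);k3=np.array([0,0,1])
    print('seat px',proj(c,H+.074*(yd*np.cos(e)+k3*np.sin(e))))
E
```

```text
side [([307, 165, 6, 6, 33], array([309., 168.])), ([277, 197, 9, 8, 49], array([281., 200.])), ([265, 198, 7, 8, 31], array([267., 201.])), ([264, 214, 18, 4, 35], array([272., 215.]))]
seat px [273.6193 206.1526]
scene [([255, 233, 6, 7, 39], array([258., 236.]))]
seat px [230.5507 189.7171]
```

The lens is still in the wing, with blue around the predicted seat. I continue over.

```bash
python3 -m crank '[[[-0.002,-0.0078,-0.0018],0,0],[[-0.002,-0.0078,-0.0018],0,0],[[-0.0019,-0.0077,-0.0025],0,0],[[-0.0019,-0.0077,-0.0025],0,0],[[-0.0019,-0.0074,-0.0032],0,0],[[-0.0019,-0.0074,-0.0032],0,0],[[-0.0018,-0.0071,-0.0038],0,0],[[-0.0018,-0.0071,-0.0038],0,0]]' 25
python3 -m crank '[[[-0.0017,-0.0068,-0.0045],0,0],[[-0.0017,-0.0068,-0.0045],0,0],[[-0.0016,-0.0064,-0.005],0,0],[[-0.0016,-0.0064,-0.005],0,0],[[-0.0015,-0.0059,-0.0056],0,0],[[-0.0015,-0.0059,-0.0056],0,0],[[-0.0014,-0.0054,-0.0061],0,0],[[-0.0014,-0.0054,-0.0061],0,0]]' 25
python3 -m crank '[[[-0.0012,-0.0049,-0.0066],0,0],[[-0.0012,-0.0049,-0.0066],0,0],[[-0.0011,-0.0043,-0.007],0,0],[[-0.0011,-0.0043,-0.007],0,0],[[-0.0009,-0.0037,-0.0074],0,0],[[-0.0009,-0.0037,-0.0074],0,0],[[-0.0008,-0.0031,-0.0077],0,0],[[-0.0008,-0.0031,-0.0077],0,0]]' 25
```

```text
clock: 16.95
position: [0.5433, -0.0791, 0.209]
ee_rot: [-0.384, -3.117, -0.0]
ft_force: [-2.9, 3.0, 1.1]
gripper_width: 0.096
gripper_force: 25.0
clock: 17.95
position: [0.5311, -0.1283, 0.1662]
ee_rot: [-0.384, -3.118, 0.0]
ft_force: [-3.0, 4.8, 1.0]
gripper_width: 0.098
gripper_force: 25.0
clock: 18.95
position: [0.5231, -0.1601, 0.1086]
ee_rot: [-0.384, -3.118, -0.0]
ft_force: [-4.0, 3.7, 1.0]
gripper_width: 0.102
gripper_force: 25.0
```

Now at 160°. I do the last 20° slowly, since the catch opens about 14° before the end.

```bash
python3 -m crank '[[[-0.0003,-0.0012,-0.004],0,0],[[-0.0003,-0.0012,-0.004],0,0],[[-0.0003,-0.0012,-0.004],0,0],[[-0.0003,-0.0012,-0.004],0,0],[[-0.0002,-0.0009,-0.004],0,0],[[-0.0002,-0.0009,-0.004],0,0],[[-0.0002,-0.0008,-0.004],0,0],[[-0.0002,-0.0008,-0.004],0,0]]' 25
python3 -m crank '[[[-0.0002,-0.0005,-0.0041],0,0],[[-0.0001,-0.0005,-0.0041],0,0],[[-0.0001,-0.0005,-0.0041],0,0],[[-0.0001,-0.0005,-0.0041],0,0],[[0,-0.0002,-0.0041],0,0],[[0,-0.0002,-0.0041],0,0],[[0,-0.0002,-0.0031],0,0],[[0,0,-0.003],0,0]]' 25
python3 -m crank '[[[0,0,-0.002],0,0],[[0,0,-0.001],0,0],[[0,0,0],0,0]]' 25
```

```text
clock: 19.95
position: [0.5211, -0.1683, 0.0771]
ee_rot: [-0.384, -3.118, 0.0]
ft_force: [-5.3, 0.4, 2.7]
gripper_width: 0.099
gripper_force: 25.0
clock: 20.95
position: [0.5203, -0.1713, 0.0463]
ee_rot: [-0.384, -3.117, 0.002]
ft_force: [-6.7, -4.5, 1.7]
gripper_width: 0.1
gripper_force: 25.0
clock: 21.32
position: [0.5203, -0.1714, 0.0432]
ee_rot: [-0.384, -3.117, 0.002]
ft_force: [-6.7, -5.1, -0.2]
gripper_width: 0.097
gripper_force: 25.0
```

```bash
python3 -m crank '[[[0,0,-0.0015],0,0],[[0,0,-0.001],0,0],[[0,0,0],0,0]]' 25
python3 -m crank '[[[0,0,-0.0015],0,0],[[0,0,0],0,0],[[0,0,0],0,0]]' 25
python3 - <<'E'
from h import *
c=load('s3')
for n in('side','scene'):
    c=snap(n,n+'o');h=cv2.cvtColor(c['img'],cv2.COLOR_RGB2HSV);m=((h[...,0]<6)|(h[...,0]>174))&(h[...,1]>170)&(h[...,2]>80)
    k,l,st,ce=cv2.connectedComponentsWithStats(m.astype(np.uint8));print(n,[(st[i].tolist(),ce[i].round()) for i in range(1,k) if st[i,4]>5])
    print([proj(c,[.567-.2436*.19,.0131-.9699*.19,z]) for z in(.062,.075)])
E
```

```text
clock: 21.7
position: [0.5204, -0.1714, 0.0412]
ee_rot: [-0.384, -3.117, 0.002]
ft_force: [-9.1, -3.6, 5.8]
gripper_width: 0.096
gripper_force: 25.0
clock: 22.08
position: [0.5208, -0.1715, 0.0409]
ee_rot: [0.384, 3.118, -0.003]
ft_force: [-13.6, -1.6, 18.0]
gripper_width: 0.096
gripper_force: 25.0
side [([276, 119, 39, 20, 373], array([296., 129.])), ([268, 273, 7, 2, 13], array([271., 274.]))]
[array([282.1096, 273.7566]), array([282.4055, 270.6728])]
scene [([185, 192, 5, 5, 14], array([187., 194.])), ([347, 272, 19, 47, 598], array([356., 296.]))]
[array([190.3936, 191.5618]), array([190.0602, 188.8501])]
```

The wing is against its end stop (18 N up). I now bring it back slowly, reversing the arc.

```bash
python3 -m crank '[[[0,0,0.002],0,0],[[0,0,0.002],0,0],[[0,0,0.002],0,0],[[0,0.0002,0.004],0,0],[[0,0.0002,0.004],0,0],[[0,0.0003,0.004],0,0],[[0.0001,0.0005,0.004],0,0],[[0.0001,0.0005,0.004],0,0]]' 25
python3 -m crank '[[[0.0001,0.0005,0.0041],0,0],[[0.0002,0.0005,0.0041],0,0],[[0.0002,0.0008,0.004],0,0],[[0.0002,0.0008,0.004],0,0],[[0.0002,0.0009,0.004],0,0],[[0.0002,0.0009,0.004],0,0],[[0.0003,0.0012,0.004],0,0],[[0.0003,0.0012,0.004],0,0]]' 25
python3 - <<'E'
from h import *
s=ctrl.state();p=s['position'];d=p[:2]-[.567,.0131];u=d@[.2436,.9699];print(p,u,'x',d@[.9699,-.2436],'elev',np.degrees(np.arctan2(p[2]+.0175-.062,u)))
E
```

```text
clock: 23.18
position: [0.521, -0.17, 0.0653]
ee_rot: [0.384, 3.118, -0.003]
ft_force: [-1.5, -7.5, -3.6]
gripper_width: 0.101
gripper_force: 25.0
clock: 24.18
position: [0.5227, -0.1634, 0.0977]
ee_rot: [0.384, 3.117, -0.004]
ft_force: [-3.6, -9.4, -2.3]
gripper_width: 0.099
gripper_force: 25.0
[ 0.5227 -0.1634  0.0977] -0.18203445681086386 x -2.6162910517816336e-06 elev 163.709491244665
```

```bash
python3 -m crank '[[[0.0004,0.0016,0.006],0,0],[[0.0004,0.0018,0.006],0,0],[[0.0008,0.0031,0.0077],0,0],[[0.0008,0.0031,0.0077],0,0],[[0.0009,0.0037,0.0074],0,0],[[0.0009,0.0037,0.0074],0,0],[[0.0011,0.0043,0.007],0,0],[[0.0011,0.0043,0.007],0,0]]' 25
python3 -m crank '[[[0.0012,0.0049,0.0066],0,0],[[0.0012,0.0049,0.0066],0,0],[[0.0014,0.0054,0.0061],0,0],[[0.0014,0.0054,0.0061],0,0],[[0.0015,0.0059,0.0056],0,0],[[0.0015,0.0059,0.0056],0,0],[[0.0016,0.0064,0.005],0,0],[[0.0016,0.0064,0.005],0,0]]' 25
python3 -m crank '[[[0.0017,0.0068,0.0045],0,0],[[0.0017,0.0068,0.0045],0,0],[[0.0018,0.0071,0.0038],0,0],[[0.0018,0.0071,0.0038],0,0],[[0.0019,0.0074,0.0032],0,0],[[0.0019,0.0074,0.0032],0,0],[[0.0019,0.0077,0.0025],0,0],[[0.0019,0.0077,0.0025],0,0]]' 25
python3 - <<'E'
from h import *
s=ctrl.state();p=s['position'];d=p[:2]-[.567,.0131];u=d@[.2436,.9699];print(p,u,'elev',np.degrees(np.arctan2(p[2]+.0175-.062,u)))
c=snap('side','side3');h=cv2.cvtColor(c['img'],cv2.COLOR_RGB2HSV);m=(h[...,0]>103)&(h[...,0]<118)&(h[...,1]>150)&(h[...,2]>60)
k,l,st,ce=cv2.connectedComponentsWithStats(m.astype(np.uint8));print([(st[i].tolist(),ce[i].round()) for i in range(1,k) if st[i,4]>8])
E
```

```text
clock: 25.18
position: [0.5294, -0.1373, 0.1542]
ee_rot: [0.384, 3.117, -0.002]
ft_force: [0.3, -6.2, -1.0]
gripper_width: 0.092
gripper_force: 25.0
clock: 26.18
position: [0.5409, -0.0924, 0.2015]
ee_rot: [0.385, 3.116, -0.004]
ft_force: [-1.7, -8.1, 4.0]
gripper_width: 0.096
gripper_force: 25.0
clock: 27.18
position: [0.5559, -0.0339, 0.2296]
ee_rot: [0.384, 3.115, -0.002]
ft_force: [3.1, -6.2, 4.1]
gripper_width: 0.097
gripper_force: 25.0
[ 0.5559 -0.0339  0.2296] -0.04831722496817224 elev 104.6328769357722
[([307, 165, 6, 6, 33], array([309., 168.]))]
```

No blue in the wing any more, so the lens stayed in the nest. I bring the wing the rest of the way down.

```bash
python3 -m crank '[[[0.002,0.0078,0.0018],0,0],[[0.002,0.0079,0.0018],0,0],[[0.002,0.008,0.0011],0,0],[[0.002,0.008,0.0011],0,0],[[0.002,0.008,0.0004],0,0],[[0.002,0.008,0.0004],0,0],[[0.002,0.008,-0.0004],0,0],[[0.002,0.008,-0.0004],0,0]]' 25
python3 -m crank '[[[0.002,0.008,-0.0011],0,0],[[0.002,0.008,-0.0011],0,0],[[0.002,0.0078,-0.0018],0,0],[[0.002,0.0078,-0.0018],0,0],[[0.0019,0.0077,-0.0025],0,0],[[0.0019,0.0077,-0.0025],0,0],[[0.0019,0.0074,-0.0032],0,0],[[0.0019,0.0074,-0.0032],0,0]]' 25
python3 - <<'E'
from h import *
s=ctrl.state();p=s['position'];d=p[:2]-[.567,.0131];u=d@[.2436,.9699];print(u,'elev',np.degrees(np.arctan2(p[2]+.0175-.062,u)))
E
```

```text
clock: 28.22
position: [0.5719, 0.03, 0.2348]
ee_rot: [0.384, 3.116, -0.001]
ft_force: [5.0, -4.0, 3.0]
gripper_width: 0.1
gripper_force: 25.0
clock: 29.22
position: [0.5873, 0.0921, 0.2172]
ee_rot: [0.384, 3.116, -0.0]
ft_force: [5.1, -3.8, 2.6]
gripper_width: 0.101
gripper_force: 25.0
0.08151586821943532 elev 64.73590463157741
```

```bash
python3 -m crank '[[[0.0018,0.0071,-0.0038],0,0],[[0.0018,0.0071,-0.0038],0,0],[[0.0017,0.0068,-0.0045],0,0],[[0.0017,0.0068,-0.0045],0,0],[[0.0016,0.0064,-0.005],0,0],[[0.0016,0.0064,-0.005],0,0],[[0.0015,0.0059,-0.0056],0,0],[[0.0015,0.0059,-0.0056],0,0]]' 25
python3 -m crank '[[[0.0007,0.0028,-0.003],0,0],[[0.0007,0.0028,-0.003],0,0],[[0.0006,0.0026,-0.003],0,0],[[0,0,0],0,0]]' 25
python3 - <<'E'
from h import *
s=ctrl.state();p=s['position'];d=p[:2]-[.567,.0131];u=d@[.2436,.9699];print(u,'elev',np.degrees(np.arctan2(p[2]+.0175-.062,u)))
E
```

```text
clock: 30.22
position: [0.6002, 0.1445, 0.1791]
ee_rot: [0.384, 3.117, -0.0]
ft_force: [4.1, -4.0, -0.1]
gripper_width: 0.097
gripper_force: 25.0
clock: 30.72
position: [0.6021, 0.1529, 0.1697]
ee_rot: [0.384, 3.118, 0.0]
ft_force: [6.7, 0.0, -3.1]
gripper_width: 0.1
gripper_force: 25.0
0.14414820090101835 elev 40.974425823305594
```

```bash
python3 -m crank '[[[0.0002,0.0008,-0.0015],0,0],[[0.0002,0.0008,-0.0015],0,0],[[0,0,-0.001],0,0],[[0,0,0],0,0]]' 25
python3 -m crank '[[[0,0,-0.0015],0,0],[[0,0,0],0,0],[[0,0,0],0,0]]' 25
```

```text
clock: 31.22
position: [0.6026, 0.154, 0.1681]
ee_rot: [0.384, 3.116, -0.0]
ft_force: [-1.5, -5.2, 15.3]
gripper_width: 0.102
gripper_force: 25.0
clock: 31.6
position: [0.6028, 0.1541, 0.1678]
ee_rot: [0.384, 3.115, 0.001]
ft_force: [-4.6, -7.7, 24.5]
gripper_width: 0.097
gripper_force: 25.0
```

The wing is on its rest stop. I release, rise and check the nest.

```bash
python3 -m crank '[[[0,0,0.001],0,0.033],[[0,0,0],0,0.033],[[0,0,0],0,0.033],[[0,0,0],0,0.033],[[0,0,0.01],0,0.033],[[0,0,0.03],0,0.033],[[0,0,0.05],0,0.033],[[-0.02,0.0,0.05],0,0.033]]' 25
python3 -m crank '[[[-0.05,0.02,0.03],0,0.033],[[-0.05,0.03,0],0,0.033],[[-0.05,0.03,0],0,0.033],[[0,0,0],0,0.033],[[0,0,0],0,0.033]]' 25
python3 - <<'E'
from h import *
from scipy.ndimage import label
H=np.array([.567,.0131,.062]);yd=np.array([.2436,.9699,0]);xd=np.array([.9699,-.2436,0]);k=np.array([0,0,1])
N=H-.074*yd;N[2]=.059
for n,o in(('side','d0'),('scene','s0')):
    c=snap(n,n+'f');g=c['img'];o=load(o)['img']
    P=lambda x,y,z:proj(c,N+x*xd+y*yd+z*k).round(1)
    print(n,'home top',[P(a,b,.009) for a,b in((-.03,-.05),(.03,-.05),(.03,.05),(-.03,.05))],'nest rim',[P(a,b,.001) for a,b in((-.033,-.053),(.033,-.053),(.033,.053),(-.033,.053))])
    u,v=P(0,0,.009).astype(int);print('centre',u,v,g[v,u],o[v,u])
    # dark-glass / change blob
    d=np.abs(g.astype(int)-o).sum(2)>40;d[:, :][:150 if n=='side' else 165]=0
    kk,l,st,ce=cv2.connectedComponentsWithStats(d.astype(np.uint8));print([(st[i].tolist(),ce[i].round()) for i in range(1,kk) if st[i,4]>25])
    h=cv2.cvtColor(g,cv2.COLOR_RGB2HSV)
    x0,y0,x1,y1=u-16,v-14,u+17,v+15
    print('gray V\n',g[y0:y1:2,x0:x1:2].mean(2).astype(int))
E
```

```text
clock: 32.6
position: [0.5822, 0.1541, 0.3075]
ee_rot: [-0.384, -3.118, 0.0]
ft_force: [1.3, 0.3, -0.0]
gripper_width: 0.356
gripper_force: 0.0
clock: 33.22
position: [0.4324, 0.2342, 0.3365]
ee_rot: [0.383, 3.117, 0.0]
ft_force: [0.9, 0.4, 0.2]
gripper_width: 0.355
gripper_force: 0.0
side home top [array([267.4, 253.4]), array([289.3, 251.7]), array([283.4, 224.8]), array([262.8, 226.3])] nest rim [array([266.3, 256.2]), array([290.4, 254.4]), array([284.1, 225.9]), array([261.5, 227.5])]
centre 275 238 [130 146 139] [209 216 200]
[([202, 151, 34, 25, 480], array([219., 163.])), ([254, 153, 31, 12, 150], array([269., 157.])), ([0, 164, 64, 66, 2196], array([ 22., 200.])), ([252, 172, 31, 12, 133], array([267., 176.])), ([39, 225, 76, 87, 2528], array([ 82., 267.])), ([262, 226, 28, 32, 521], array([274., 241.])), ([0, 228, 34, 70, 1150], array([ 11., 273.]))]
gray V
 [[147 128 126 127 127 130 134 139 141 146 146 142 155 151  79  76 120]
 [154 172 176 181 174 180 187 195 199 206 206 199 189 155  91  77 134]
 [173 171 171 203 204 204 204 204 204 204 204 204 200 159 114  80 141]
 [175 
[... 1618 characters left out ...]
171 191 193 194 165 130  78  84 170 183 181 181 183 178 177]
 [179 167 203 192 192 126 128 134 130 129 130  90 192 193 178 178 182]
 [168 198 192 194 175 116 130 132 131 129 134 115 191 195 193 193 178]
 [155 153 196 192 192  97 131 131 131 131 132 133 193 193 193 128 123]
 [191 139 110 138 153 196 128  80  88  93 152 192 193 192 157  84 177]
 [166 143 126  78  60 132 141 161 199 192 191 191 190 166  82 150 131]
 [ 89 118 164 189 191 165  76  76 141 136 177 199 169  97 151 137 103]
 [ 80  82  82  94 139 178 191 190 136  71  91 132 102 154 161  90  58]
 [ 84  84  83  84  82  83  91 139 184 187 168 205 157 166 118  73  79]
 [105  82  79  83  81  83  86  88  87 113 149 160 123 137 142 128  81]]
```

```bash
python3 - <<'E'
from h import *
H=np.array([.567,.0131,.062]);yd=np.array([.2436,.9699,0]);xd=np.array([.9699,-.2436,0]);k=np.array([0,0,1]);N=H-.074*yd;N[2]=.068
for n in('sidef','scenef'):
    c=load(n);g=c['img'].mean(2).astype(np.float32)
    def prof(pts): 
        q=np.array([proj(c,N+x*xd+y*yd) for x,y in pts],np.float32);return cv2.remap(g,q[:,:1].copy(),q[:,1:].copy(),cv2.INTER_CUBIC).ravel().astype(int)
    ys=np.arange(-64,66,4)/1000;print(n,'y mm',(ys*1000).astype(int))
    for x in(-.024,.024): print(x,prof([(x,y) for y in ys]))
    xs=np.arange(-44,45,4)/1000;print('x mm',(xs*1000).astype(int))
    for y in(-.042,.042): print(y,prof([(x,y) for x in xs]))
    im=np.zeros((150,100),np.float32);q=np.array([[proj(c,N+(i-50)/1000*xd+(j-75)/1000*yd) for i in range(100)] for j in range(150)],np.float32)
    r=cv2.remap(g,q[...,0],q[...,1],cv2.INTER_CUBIC)[40:110,20:80];m=r<165;kk,l,st,ce=cv2.connectedComponentsWithStats(m.astype(np.uint8));i=1+st[1:,4].argmax();print('glass centre mm',ce[i]-[30,35],st[i])
E
```

```text
sidef y mm [-64 -60 -56 -52 -48 -44 -40 -36 -32 -28 -24 -20 -16 -12  -8  -4   0   4
   8  12  16  20  24  28  32  36  40  44  48  52  56  60  64]
-0.024 [183 153 131 157 199 207 205 204 203 204 204 202 193 170 141 125 125 127
 134 160 189 201 203 203 204 203 204 203 195 168 136 122 124]
0.024 [183 156 132 161 195 203 205 205 205 205 205 205 199 174 143 131 128 125
 139 159 184 200 204 204 204 204 204 203 187 155 130 121 119]
x mm [-44 -40 -36 -32 -28 -24 -20 -16 -12  -8  -4   0   4   8  12  16  20  24
  28  32  36  40  44]
-0.042 [173 179 182 161 186 206 205 205 205 204 205 204 205 205 205 205 205 205
 182 157 162 131 137]
0.042 [169 175 168 161 188 204 204 204 204 204 204 204 204 205 205 205 206 203
 190 164 144  89  75]
glass centre mm [-0.9894  0.6204] [   0    9   57   54 2355]
scenef y mm [-64 -60 -56 -52 -48 -44 -40 -36 -32 -28 -24 -20 -16 -12  -8  -4   0   4
   8  12  16  20  24  28  32  36  40  44  48  52  56  60  64]
-0.024 [180 180 171 168 188 197 199 190 196 204 200 189 153 108  93 130 131  97
 138 166 186 199 195 189 197 197 193 187 166 174 173 160 169]
0.024 [180 177 169 177 202 193 194 195 194 192 199 187 142 116 119 104  86 111
 131 175 205 196 190 191 193 193 195 189 133  91 105 172 161]
x mm [-44 -40 -36 -32 -28 -24 -20 -16 -12  -8  -4   0   4   8  12  16  20  24
  28  32  36  40  44]
-0.042 [181 180 169 172 195 199 193 191 190 192 192 193 192 191 191 190 192 192
 189 160 124 122 187]
0.042 [182 183 181 185 188 193 195 194 192 194 191 195 193 195 196 193 197 195
 194 162 128 118 174]
glass centre mm [-0.1242 -3.6391] [   2    4   57   55 2455]
```

Both views put the lens edges at about ±51 by ±30 mm in the nest's home plane, white side up, so it lies flat. Besides the arm, the images changed only at the wing, nest and cradle. I hand the job in.

```bash
python3 -c "
from cell import ctrl
print(ctrl.sign_off())"
```

```text
the job is handed in; nothing more can be done
None
```

The lens lies flat, blue side down, in the white nest; the empty wing is back at rest and released, nothing else was moved, and the job was handed in at about 33 s (limit 72 s).

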